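Push the kit carton home in the empty rack lane

TASK

A carton of service kits has been set down roughly, more or less crooked and off to one side, in front of the one empty lane of the stock rack. With your fingertips push it into line and then down that lane until it sits square against the end stop, without the carton touching either guide rail on the way (they scuff its labels). Do not grip or lift the carton, and leave everything else on the bench alone.

Things in the scene. Friction and masses are not known exactly. Their poses are not given: they have to be found in the camera images.
- carton: the cardboard carton to be put away, standing more or less crooked on the plywood board in front of the empty lane: 100 (x) by 90 (y) by 60 high, mm, 0.25 to 0.5 kg, too wide for most grippers. Origin at the centre of its underside, z up; its x points roughly into the lane (within 0.4 rad). It slides on the board (friction about 0.5 to 0.7), and stays where it is left.
- lane: the empty lane, the one to fill (mm). Origin midway between its two guide rails, at its mouth (front of their straight part), on the board's top face, 15 above the bench; x points into the lane, y left, z up. A 40 high end stop with rubber buffers closes its far end, buffer face at x = 160: the carton is home with its origin at x = 110, y = 0 and its x along the lane's, 14 clear on each side.
- lane_left: left (+y) guide rail of the empty lane (mm): upright folded steel, 22 high, 3 thick, straight from x = 0 to 160, inner face at y = +59; at the front a 17 long lip flares outwards to y = 67 at x = -15. Origin and axes coincide with the lane's.
- lane_right: right (-y) guide rail of the empty lane (mm): mirror image of the left one, inner face at y = -59 (118 between the rails). Origin and axes coincide with the lane's.
- lane_b: a neighbouring lane, same form and size as the empty one, 150 or 300 mm to one side of it, with a carton already home
- lane_c: the other neighbouring lane, same form and size, also with a carton already home
- rack: the fixed plywood board that carries the three lanes: 380 (x) by 500 (y) by 15 thick, mm; origin at the centre of its underside on the bench; the lane mouths lie 10 nearer the robot than its centre (at its x = -10), which leaves a flat apron 180 deep in front of the rails.
- stock_b: the cardboard carton already home in the neighbouring lane_b, 100 x 90 x 60 high (mm); leave it alone
- stock_c: the cardboard carton already home in lane_c, 100 x 90 x 60 high (mm); leave it alone
- tape: roll of black tape lying flat in the front of lane_b, 48 mm across, 19 high (mm); leave it alone
- small_box: little cardboard box in the front of lane_c, 36 x 55 x 28 high (mm); leave it alone
- spray: aerosol can standing on the bench left of the board, 52 mm across, 190 high (mm); leave it alone
- first_stage: chromed regulator first stage standing on the bench right of the board, about 70 x 50 x 66 high (mm); leave it alone
- hammer: mallet-sized hammer, 300 long, lying on the bench at the left (mm); leave it alone
- wrench: spanner, 180 long, lying on the bench at the right (mm); leave it alone
There are look-alikes about, which are no part of the job. What is shaped like the carton but green is not meant.

How it is judged:
At the end, for the whole second after the job is handed in: the carton rests flat between the rails of the empty lane, its front within 6 mm of the end stop's buffers, square to the lane within 0.08 rad, at rest and let go (x of carton in the frame of lane between 0.104 and 0.114 m and y of carton in the frame of lane between -0.015 and 0.015 m and angle between the x axis of carton and the x axis of lane, either way round below 0.08 rad and angle between carton's own z axis and vertical below 0.05 rad and height (world z) of carton below 0.019 m and linear speed of carton below 0.01 m/s); the robot touches nothing.
It fails at once if the carton touches a guide rail of the empty lane (more than 0.2 N) (contact force between carton and lane_left above 0.2 N or contact force between carton and lane_right above 0.2 N).
It fails at once if the carton touches a neighbouring lane (more than 0.2 N) (contact force between carton and lane_b above 0.2 N or contact force between carton and lane_c above 0.2 N).
It fails at once if the carton is lifted (more than 8 mm), tipped (more than 0.15 rad) or pushed off the board (height (world z) of carton above 0.023 m or angle between carton's own z axis and vertical above 0.15 rad or height (world z) of carton below 0.009 m).
It fails at once if the carton is taken between the fingers (the grasp point comes inside it) (x of the grasp point in the frame of carton between -0.032 and 0.032 m and y of the grasp point in the frame of carton between -0.028 and 0.028 m and z of the grasp point in the frame of carton below 0.055 m).
It fails at once if another thing on the bench or in the rack is moved more than 20 mm (distance of any of stock_b, stock_c, tape, small_box, spray, first_stage, hammer, wrench from where it was at the start of the episode above 0.02 m).
It also fails if it takes over 64 s, if anything falls off the work surface, if the arm or the gripper's body presses on something with over 40 N, if the wrist force passes 120 N, or if a joint passes its speed limit or range.

ROBOT

A 7-joint arm with a two-finger parallel gripper is mounted at the origin on the work surface. World frame = base frame: x ahead of the robot, y to its left, z up, the work surface at z = 0. Lengths are in m, angles in rad, forces in N, time in s.
With the tool pointing down it reaches from about 0.4 to 0.925 m from the base axis. Payload 4.1 kg.
Tool frame: the origin (TCP) lies at the very end of the fingers, on their centre line; the grasp point (between the pads) lies grip_point_offset behind it (grip_point_offset is the distance from the TCP to the grasp point, in m); z points along the fingers, y is the direction in which the jaws open and shut (so a half turn about z gives the same grasp; the last joint's range is limited). The gripper opens to 85 mm and grips with 20 to 120 N. Pads are 22 mm wide; open, the fingers measure 114 mm over their backs; the gripper's body (76 mm by 85 mm) begins 54 mm behind the grasp point. The pads swing forward as they close: fully open they stand 13 mm farther back than shut.
Start: joints at [-1.241, 0.398, 0.045, 1.537, -0.019, 1.207, -0.051], TCP at [0.27, 0.591, 0.231] pointing down, gripper open.
Joint ranges: [-2.82, 2.82], [-0.49, 2.23], [-1.37, 1.46], [0, 2.46], [-1.36, 4.5], [0.23, 2], [-2.94, 2.94]. Speed limits (rad/s): [2.57, 2.57, 3.14, 3.14, 3.14, 3.14, 3.14].

INTERFACE

Orientations are given as a rotation vector (axis times angle).
In Python, from station import movep, line_to, move_joints, command_gripper, hold, ik, read_camera, get_calibration, Unreachable, job_done, current_time, current_q, current_dq, current_joint_torque, current_position, current_ee_rot, current_ft_force, current_moment, current_finger_gap, grip_point_offset gives the robot as it stands. The module is installed in compiled form; this text tells all that it offers. Calls block until the motion is done:
- movep(position, orientation): joint-space move of the TCP to a pose.
- line_to(position, rotation=None, feed=0.15, max_force=None): straight line of the TCP; rotation=None keeps the orientation; feed is the mean speed in m/s. With max_force (N) it stops when the force on the tool has changed by that much, and returns True; else False.
- move_joints(angles): joint-space move.
- command_gripper(opening, force=None): opening from 0.0 (shut) to 1.0 (fully open); force is the grip in N (None keeps the last); returns when the fingers have stopped.
- hold(seconds).
- ik(position, orientation): joint angles nearest the present ones, or None.
- read_camera(name): name is "side" or "top"; returns (picture, depth): 384x512x3 uint8, red, green, blue; 384x512 float32, m along the optical axis (not along the pixel's ray), 0 where there is no reading.
- get_calibration(name): a dict with "fx", "fy", "cx", "cy" (pixels), "distortion" ([k1, k2, p1, p2, k3] as OpenCV has them; the pictures are not rectified), "rvec" (rotation vector, rad) and "tvec" (3), from world to camera coordinates, as OpenCV has them. Camera axes: x right, y down, z forward; pixel columns grow to the right and rows downward; lengths in m; the calibration is good to about 2 mm. A picture is of the moment at which its call begins. get_calibration takes no time and is no camera call.
A pose or a line that the arm cannot do raises Unreachable and nothing moves.
- job_done(): hands the job in, once; it reports no verdict.
Readings, each from a call of its own:
- current_time(): time.
- current_q(): joint angles.
- current_dq(): joint speeds.
- current_joint_torque(): joint torques, N m.
- current_position(): TCP position.
- current_ee_rot(): TCP orientation.
- current_ft_force(): force on the tool from outside, world axes, zero at the start.
- current_moment(): the same for the moment, N m.
- current_finger_gap(): opening from 0.0 (shut) to 1.0 (fully open).
Only numpy, scipy, OpenCV 4.12 (cv2) and the standard library are available. Lean on these libraries where they do the work, as an engineer would, in place of code of your own. Each camera call takes 0.05 s, during which the arm holds its last target. There are 200 camera calls.

## Working session

There is one attempt and no reset: what is moved stays moved. The work goes in short steps, each a Python script; the robot and the scene stay as the last script left them, time stands still between calls to the robot, and variables do not carry over. Pictures are saved under pics/ and viewed, about 8 in all and at most 12, crops included, and the job is handed in when it is done.

```bash
mkdir -p pics
python3 - <<'E'
from station import *
import cv2,numpy as np
for n in("top","side"):
    p,d=read_camera(n); np.savez(f"{n}0.npz",p=p,d=d); cv2.imwrite(f"pics/{n}0.png",cv2.resize(p[:,:,::-1],(768,576)))
    c=get_calibration(n); R=cv2.Rodrigues(np.array(c["rvec"],float))[0]; print(n,c["fx"],c["distortion"],(-R.T@np.array(c["tvec"])).round(3),R.round(2).tolist())
print(current_time(),current_ee_rot(),grip_point_offset if not callable(grip_point_offset) else grip_point_offset())
E
```

```text
top 395.15115228773084 [-0.01591474  0.          0.          0.          0.        ] [0.324 0.012 1.126] [[0.0, -1.0, 0.01], [-0.98, -0.0, -0.19], [0.19, -0.01, -0.98]]
side 410.927351995874 [-0.0957355  0.         0.         0.         0.       ] [-0.05  -0.732  1.164] [[0.78, -0.62, -0.01], [-0.49, -0.6, -0.64], [0.39, 0.5, -0.77]]
0.1 [-6.68252978e-01 -3.06942348e+00  2.65067323e-03] 0.0187
```

View pics/top0.png

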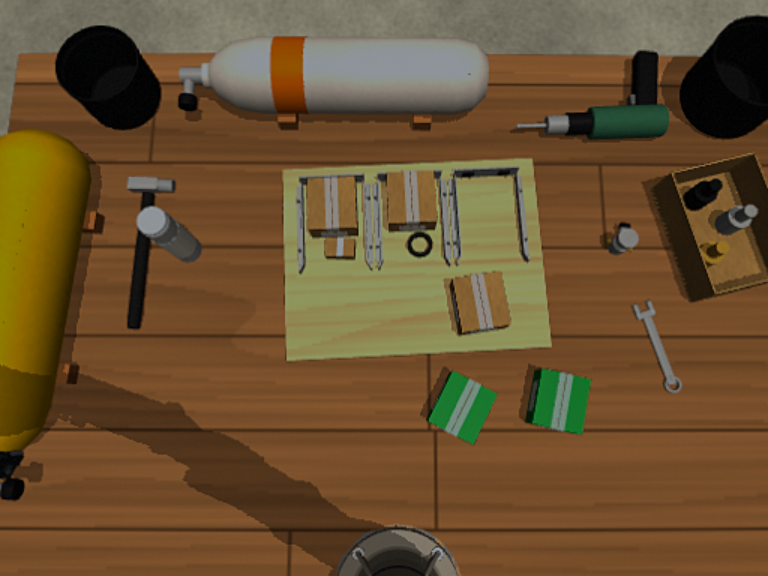

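View pics/side0.png

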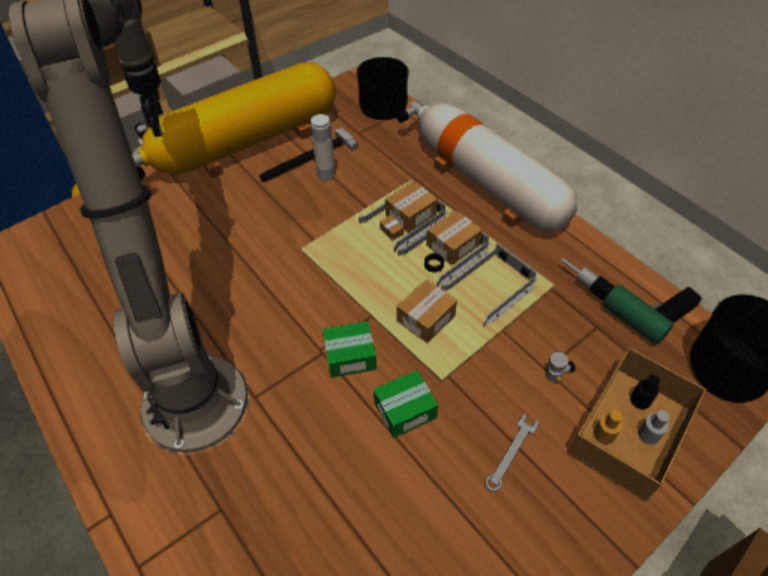

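The top picture shows the empty lane at the right, about (455–525, 170–260), with a brown carton in front of it at (480, 303). The box-shaped candidates are the brown carton, the stock at (332, 205) and (411, 200), and the green boxes at (462, 407) and (560, 400). The free-standing brown one on the apron fits the description. I'll rectify an enlarged crop to confirm it and measure.

```bash
cat > h.py <<'E'
from station import *
import cv2,numpy as np
def cal(n):
    c=get_calibration(n);K=np.array([[c["fx"],0,c["cx"]],[0,c["fy"],c["cy"]],[0,0,1]]);return K,np.array(c["distortion"],float),np.array(c["rvec"],float),np.array(c["tvec"],float)
def ortho(p,n,z,x0,x1,y0,y1,s):  # col -> y decreasing, row -> x decreasing
    K,D,r,t=cal(n); X,Y=np.meshgrid(np.arange(x1,x0,-s),np.arange(y1,y0,-s),indexing='ij')
    P=np.stack([X,Y,np.full_like(X,z)],-1).reshape(-1,3)
    q=cv2.projectPoints(P,r,t,K,D)[0].reshape(X.shape+(2,)).astype(np.float32)
    return cv2.remap(p,q[...,0],q[...,1],cv2.INTER_CUBIC)
def world(d,n):
    K,D,r,t=cal(n);h,w=d.shape;u,v=np.meshgrid(np.arange(w),np.arange(h))
    q=cv2.undistortPoints(np.stack([u,v],-1).reshape(-1,1,2).astype(np.float32),K,D).reshape(h,w,2)
    C=np.concatenate([q*d[...,None],d[...,None]],-1)
    return (C-t)@cv2.Rodrigues(r)[0]
def carton(n,near,p=None,d=None,rad=.09):
    if d is None: p,d=read_camera(n)
    W=world(d,n);m=(d>0)&(abs(W[...,2]-.075)<.008)&(np.hypot(W[...,0]-near[0],W[...,1]-near[1])<rad)
    P=W[m]; (c,s,a)=cv2.minAreaRect(P[:,:2].astype(np.float32)*1000)
    a=(a+45)%90-45
    return np.array(c)/1000,np.array(s),np.radians(a),P[:,2].mean(),m.sum(),P[:,:2].mean(0)
E
python3 - <<'E'
from h import *
for n in("top","side"):
    f=np.load(n+"0.npz");W=world(f["d"],n)
    if n=="top":
        print("guess",W[int(303*384/576),int(480/1.5)]); g=W[int(303*384/576),int(480/1.5)]
    print(n,carton(n,g,f["p"],f["d"]))
f=np.load("top0.npz")
x0,x1,y0,y1=g[0]-.1,g[0]+.30,g[1]-.17,g[1]+.15
print(x0,x1,y0,y1)
for z in(.037,):
    o=ortho(f["p"],"top",z,x0,x1,y0,y1,.0007); o=cv2.convertScaleAbs(o,alpha=1.6); print(o.shape)
    cv2.imwrite("pics/orth.png",o[:,:,::-1])
E
```

```text
guess [ 0.50654507 -0.14956588  0.07647441]
top (array([ 0.51009045, -0.15143347]), array([100.74970245,  90.59784698]), np.float64(0.16447038740240713), np.float64(0.07553319425671988), np.int64(1231), array([ 0.50914528, -0.150996  ]))
side (array([ 0.51052383, -0.15016499]), array([102.74748993,  92.05841064]), np.float64(0.17225588917790158), np.float64(0.07656905444369723), np.int64(727), array([ 0.50846464, -0.15278431]))
0.40654506611035146 0.8065450661103515 -0.31956587672607206 0.00043412327392794436
(572, 458, 3)
```

View pics/orth.png

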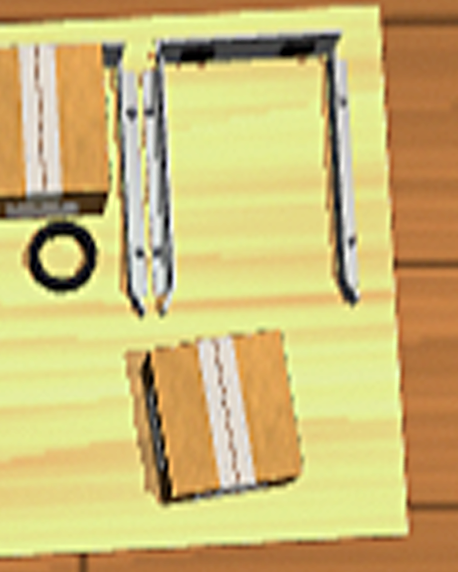

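The crop confirms it: a brown carton with a white tape stripe, centred about (225, 415), yawed left. The lane rails start at about (165, 310) and (350, 300), and the buffers are at (195–300, 50). Next I'll get the lane pose from the board outline and check it with an overlay.

```bash
cat > lane.py <<'E'
from h import *
def draw(p,n,L,c=None,S=4,box=None):
    K,D,r,t=cal(n);o=cv2.resize(cv2.convertScaleAbs(p[:,:,::-1],alpha=1.6),None,fx=S,fy=S,interpolation=cv2.INTER_CUBIC)
    def pl(F,pts,col):
        c,s=np.cos(F[2]),np.sin(F[2]);P=np.array([[F[0]+c*a-s*b,F[1]+s*a+c*b,z] for a,b,z in pts])
        q=(cv2.projectPoints(P,r,t,K,D)[0].reshape(-1,2)+.5)*S-.5
        cv2.polylines(o,[q.round().astype(int)],False,col,1)
    for z,col in((.037,(0,0,255)),(.015,(255,0,0))):
        for s in(1,-1): pl(L,[(-15,67*s,z*1000),(0,59*s,z*1000),(160,59*s,z*1000)],col) if 0 else pl(L,[(-.015,.067*s,z),(0,.059*s,z),(.16,.059*s,z)],col)
    pl(L,[(.16,-.059,.055),(.16,.059,.055)],(255,0,255))
    pl(L,[(-.18,-.1,.015),(-.18,.4,.015),(.2,.4,.015),(.2,-.1,.015),(-.18,-.1,.015)],(255,255,0))
    if c is not None: pl(c,[(-.05,-.045,.075),(.05,-.045,.075),(.05,.045,.075),(-.05,.045,.075),(-.05,-.045,.075)],(0,255,0))
    if box: x,y,X,Y=[int(v*S) for v in box];o=o[y:Y,x:X]
    return o
E
python3 - <<'E'
from lane import *
f=np.load("top0.npz");x0,x1,y0,y1,s=.38,.86,-.35,.30,.0005
o=ortho(f["p"],"top",.015,x0,x1,y0,y1,s)
hsv=cv2.cvtColor(o,cv2.COLOR_RGB2HSV); print(hsv[int((x1-.48)/s),int((y1-.1)/s)],hsv[int((x1-.4)/s),int((y1-.1)/s)])
m=((hsv[...,0]>22)&(hsv[...,0]<36)&(hsv[...,2]>60)).astype(np.uint8)
n,l,st,_=cv2.connectedComponentsWithStats(m);k=1+st[1:,4].argmax();ct=max(cv2.findContours((l==k).astype(np.uint8),0,1)[0],key=cv2.contourArea)
c,wh,a=cv2.minAreaRect(ct);print(c,np.array(wh)*s,a,"area%",cv2.contourArea(ct)*s*s/.19)
a=(a+45)%90-45;yaw=-np.radians(a);X,Y=x1-c[1]*s,y1-c[0]*s;print("board",X,Y,yaw)
B=ct[:,0]*-s+[y1,x1]; B=B[:,::-1]-[X,Y]; B=B@np.array([[np.cos(yaw),-np.sin(yaw)],[np.sin(yaw),np.cos(yaw)]])
for nm,i,v,sg in(("front",0,.19,-1),("back",0,.19,1),("left",1,.25,1),("right",1,.25,-1)):
    j=1-i;q=B[(abs(B[:,i]-sg*v)<.008)&(abs(B[:,j])<(.15 if i else .22))]
    pf=np.polyfit(q[:,j],q[:,i],1);print(nm,len(q),pf,np.median(q[:,i]))
L=[X+np.cos(yaw)*-.01+np.sin(yaw)*.15,Y-np.sin(yaw)*.01-np.cos(yaw)*.15,yaw];print("lane",L)
cv2.imwrite("pics/ov.png",draw(f["p"],"top",L,[.5101,-.1514,.167],5,(285,100,375,232)))
E
```

```text
[ 24 115 144] [ 14 170 108]
(663.142578125, 497.6455078125) [0.3816123  0.49956369] 86.90409088134766 area% 0.8549888157894737
board 0.61117724609375 -0.03157128906250001 0.05403380746299919
front 878 [ 7.97508492e-05 -1.89777851e-01] -0.1899051497717955
back 879 [-0.00035298  0.18873719] 0.18862361981641046
left 599 [0.00033479 0.24875339] 0.24879776207739074
right 612 [ 0.00101043 -0.24844983] -0.24861734072428593
lane [np.float64(0.6092929685008627), np.float64(-0.18189244358824513), np.float64(0.05403380746299919)]
```

View pics/ov.png

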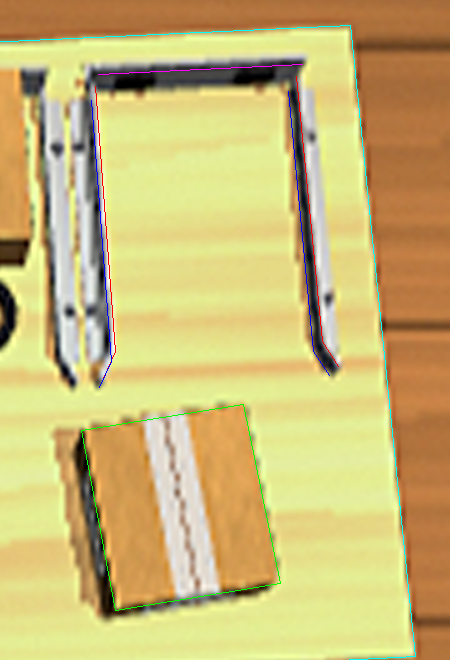

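The overlay matches the board, rails and carton closely. That puts the carton at about (-97, +36) mm in the lane frame, yawed +0.11. I'll push from the left with two fingertips spread along the lane, which centres and squares it together.

```bash
cat > r.py <<'E'
from lane import *
from scipy.spatial.transform import Rotation as Ro
L=[.6093,-.1819,.0540]; ca,sa=np.cos(L[2]),np.sin(L[2])
def W(x,y,z): return [L[0]+ca*x-sa*y,L[1]+sa*x+ca*y,z]
def inlane(p,yaw): d=np.array(p[:2])-L[:2]; return np.round([ca*d[0]+sa*d[1],-sa*d[0]+ca*d[1],yaw-L[2]],4)
def down(th,P):  # tool y along lane angle th, half-turn with the last joint best centred
    best=None
    for t in(th,th+np.pi):
        a=L[2]+t;y=np.array([np.cos(a),np.sin(a),0]);z=np.array([0,0,-1.]);R=Ro.from_matrix(np.c_[np.cross(y,z),y,z]).as_rotvec()
        q=ik(P,R)
        if q is not None and(best is None or abs(q[6])<abs(best[1][6])):best=(R,q)
    return best[0]
def look(near):
    for n in("top","side"):
        c,s,a,z,m,_=carton(n,near);print(n,inlane(c,a),s.round(1),round(z,4),m)
    print("t",current_time())
E
python3 - <<'E'
from r import *
p=current_position();line_to([p[0],p[1],.30])
command_gripper(.6)
P=W(-.097,.125,.15);R=down(0,P);movep(P,R);print(current_q().round(2) if hasattr(current_q(),'round') else current_q())
line_to(W(-.097,.125,.022),feed=.12)
print(line_to(W(-.097,.064,.022),feed=.04,max_force=25),current_ft_force(),current_finger_gap())
look(W(-.097,.02,0))
p,d=read_camera("side");cv2.imwrite("pics/s1.png",cv2.resize(p[130:290,200:400,::-1],None,fx=3.5,fy=3.5))
E
```

```text
[-0.64  0.32  0.82  1.98 -0.28  0.96  0.37]
False [-0.31114355  1.17280047  0.9859362 ] 0.6000062367000231
top [-0.1153 -0.0138 -0.014 ] [72.3 54.4] 0.0756 322
side [-0.0984  0.0157 -0.0253] [116.2 114.9] 0.0767 804
t 6.65
```

View pics/s1.png

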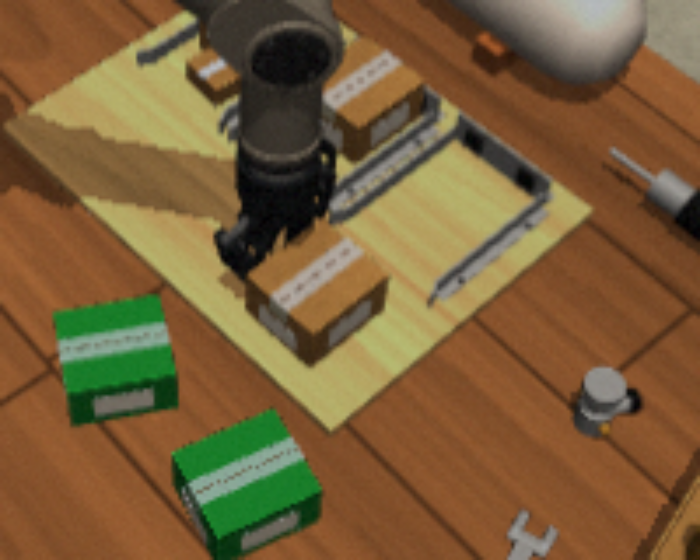

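The picture shows the fingers against the carton's left face and the carton now roughly in line, but the arm spoils the measurement. I'll back off, measure, and finish the push if it's needed.

Run:
```python
from r import *
line_to(W(-.097,.16,.022),feed=.15)
look(W(-.097,.01,0))
p,d=read_camera("top");print(carton("top",W(-.097,.01,0),p,d,.075)[:3])
cv2.imwrite("pics/t2.png",draw(p,"top",L,None,5,(265,100,375,232)))
```

```text
top [-0.1004  0.0046  0.0007] [101.2  90.5] 0.0755 1238
side [-0.0996  0.0054  0.0236] [104.2  91.8] 0.0765 754
t 7.5917
(array([ 0.5087738 , -0.18324792]), array([101.14667511,  90.95870209]), np.float64(0.05410225486420343))
```

View pics/t2.png

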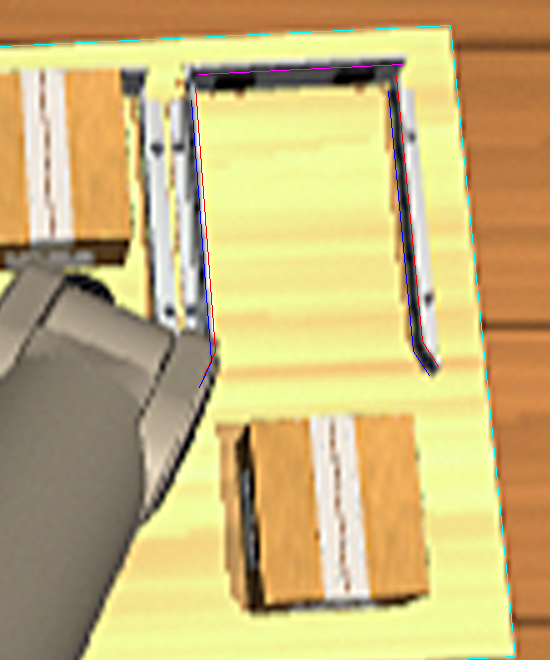

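The carton (340, 510) is square to 0.001 rad and about 5 mm left of centre. I'll push it another 5 mm, then move behind it and push it halfway in.

Run:
```python
from r import *
line_to(W(-.099,.075,.022),feed=.12)
print(line_to(W(-.099,.0592,.022),feed=.025,max_force=25))
line_to(W(-.099,.12,.022),feed=.12); line_to(W(-.11,.13,.14),feed=.15)
look(W(-.099,0,0))
P=W(-.20,0,.14);R=down(np.pi/2,P);movep(P,R);print(current_q())
command_gripper(.45)
line_to(W(-.20,0,.022),feed=.12)
print(line_to(W(-.075,0,.022),feed=.05,max_force=25),current_ft_force())
line_to(W(-.10,0,.022),feed=.1);line_to(W(-.16,0,.14),feed=.15)
look(W(-.011,0,0))
p,d=read_camera("top");cv2.imwrite("pics/t3.png",draw(p,"top",L,None,5,(265,100,375,232)))
```

```text
False
top [-0.1009 -0.0009 -0.0102] [100.7  90.9] 0.0757 1073
side [-0.0998  0.0008  0.0036] [103.2  92.1] 0.0766 751
t 10.9833
[-0.68631152  0.3678517   1.24214983  2.11294581 -0.43109831  0.95131688
 -0.71949043]
False [-0.70098959  0.30827062 -1.72103646]
top [-0.0144 -0.0004  0.0007] [101.5  90.8] 0.0755 1186
side [-0.0134  0.0006  0.0108] [103.9  92. ] 0.0766 670
t 17.5917
```

View pics/t3.png

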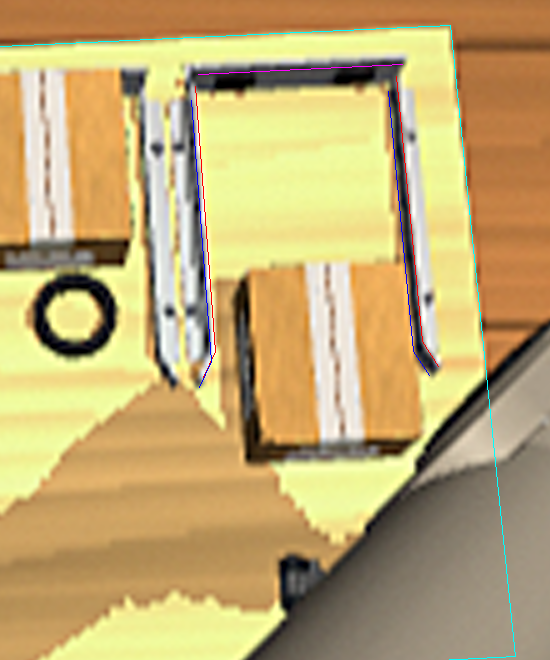

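The carton is entering the lane centred (y about 0) and square. I'll push the rest, with a slow, force-limited finish against the buffers.

Run:
```python
from r import *
line_to(W(-.10,0,.022),feed=.15)
print(line_to(W(.040,0,.022),feed=.05,max_force=25),current_ft_force())
print(line_to(W(.054,0,.022),feed=.015,max_force=7),current_ft_force(),inlane(current_position(),0))
line_to(W(.02,0,.022),feed=.1);line_to(W(-.06,0,.16),feed=.15)
look(W(.11,0,0))
p,d=read_camera("top");cv2.imwrite("pics/t4.png",draw(p,"top",L,None,5,(265,100,375,232)))
```

```text
False [-2.01824269  0.17697949 -0.75766005]
True [ 0.00734894 -0.67346575 -0.23874653] [ 0.047   0.0001 -0.054 ]
top [ 0.1081 -0.0003 -0.0065] [102.9  90.3] 0.0754 1041
side [ 0.1095  0.0007 -0.015 ] [107.   92.7] 0.0768 587
t 23.9833
```

View pics/t4.png

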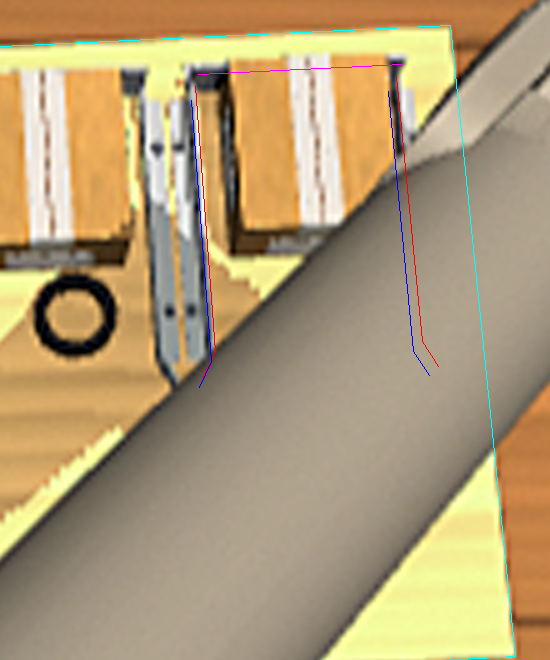

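The push stopped on force at tool x = 47 mm. Before handing in I'll move the arm clear and compare against the neighbouring cartons, which are already home.

Run:
```python
from r import *
line_to(W(-.16,.1,.22),feed=.2)
look(W(.11,0,0))
for k,y in(("stock1",.15),("stock2",.30)):
    p,d=read_camera("top");c,s,a,*_=carton("top",W(.11,y,0),p,d,.075);print(k,inlane(c,a),s.round(1))
```

```text
top [ 0.1085 -0.0005 -0.008 ] [102.3  90.9] 0.0753 1125
side [ 1.1e-01 -1.0e-04 -7.5e-03] [104.5  93.9] 0.0766 634
t 25.25
stock1 [ 0.1074  0.1505 -0.0044] [103.  90.]
stock2 [ 0.1026  0.2992 -0.0103] [102.4  89.9]
```

```bash
python3 -c "
from station import *
print(current_ft_force(),current_dq());job_done()"
```

```text
[-0.30675806  0.46595508 -0.77517663] [-0.00072371 -0.00046776  0.0023108   0.00070914 -0.00015169 -0.00096178
 -0.00096706]
the job is handed in; nothing more can be done
```

The carton is in the empty lane against the end stop, and I handed the job in at about 25 s of the 64 s allowed. It reported no verdict.

I pushed the carton twice from the left with two spread fingertips, which centred and squared it. Then I pushed it from behind down the lane, ending with a slow push that stopped on the 7 N force limit at the end stop.

| Last check (lane frame) | Top camera | Side camera | Allowed |
|---|---|---|---|
| x | 108.5 mm | 110 mm | 104 to 114 mm |
| y | -0.5 mm | -0.1 mm | -15 to 15 mm |
| angle | -0.008 rad | -0.0075 rad | below 0.08 rad |

- **Home position:** the carton in the next lane measured 107.4 mm the same way, so ours sits about level with it. The far one read 102.6 mm, but I never pushed near it and didn't look into why.
- **Rails:** with y within about 1 mm of centre at each check from before the lane mouth onward, and 14 mm clear each side, I don't think the carton touched a rail. I didn't measure rail contact directly.
- **Camera disagreement:** the two cameras differed by about 1 to 1.5 mm in position and up to 0.02 rad in angle during the job.
- **Robot at hand-in:** the arm was clear of everything and at rest.

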